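# Mount a glass rondel in a tilted display lamp

### The arm

A 6-joint arm with a two-finger parallel gripper is mounted at the origin on the work surface. World frame = base frame: x ahead of the robot, y to its left, z up, the work surface at z = 0. Lengths are in m, angles in degrees, forces in N, time in s.
With the tool pointing down it reaches from about 0.375 to 0.9 m from the base axis. Payload 3.1 kg.
Tool frame: the origin (TCP) lies at the very end of the fingers, on their centre line; the grasp point (between the pads) lies 19 mm behind it; z points along the fingers, y is the line along which they close (so a half turn about z gives the same grasp; the last joint's range is limited). The gripper opens to 87 mm and grips with 3 to 60 N. Pads are 19 mm wide; open, the fingers measure 117 mm over their backs; the gripper's body (75 mm by 190 mm) begins 51 mm behind the grasp point.
Start: joints at [65.231, 30.224, 82.088, -0, 67.689, -10.227], TCP at [0.157, 0.605, 0.223] pointing down, gripper open.
Joint ranges: [-176.69, 176.69], [-43.24, 126.21], [12.49, 139.97], [-82, 262], [0, 151.66], [-163.58, 163.58]. Speed limits (degrees/s): [159.86, 159.86, 180, 180, 180, 180].

### API

Orientations are given as a 3x3 rotation matrix whose columns are the frame's x, y, z axes.
In Python, from rig import bot, imaging gives the robot as it stands.
- The arm moves only by the tool drive_tool, never from a script. Its argument "deltas" is text: rows parted by semicolons, each of 5 numbers parted by spaces: the finger opening in mm, from 0 to 87, then the shift along the world's x, y, z in mm, then the turn about the world's z in rad. In form: jaw dx dy dz twist; .... A call has 1 to 12 rows; each row is the pose to reach, as a shift and turn from the pose commanded when the call began; what a row does not reach only later rows make up. A row lasts 1/10 s, in which the tool goes at most 50 mm and 8.59 degrees, less where a joint would pass 70% of its speed; a pose out of reach is approached as far as the arm can. A call with a gripper value outside its range is refused whole. The fingers move at their own pace and stop on an object; the grip force is fixed at half the most. Time passes only in rows, so rows that repeat a pose let the fingers close. It gives the time, the measured TCP pose, the force, the opening and the grip force at its end, in the units of the state.
- bot.read_state(): the state, without advancing time (a new reading comes with each control period).
- imaging.capture(name): name is "scene" or "side" or "wrist"; returns the picture (420x560x3 uint8, red, green, blue); there is no depth.
- imaging.camera_model(name): a dict with "fx", "fy", "cx", "cy" (pixels), "T" (4x4, takes a point from camera to world coordinates). Camera axes: x right, y down, z forward; pixel columns grow to the right and rows downward; lengths in m; the calibration is good to about 2 mm. A picture is of the moment at which its call begins: read the wrist's pose just before it. camera_model takes no time and is no camera call; for the wrist camera it gives the pose at the moment of the call.
- bot.hand_in(): hands the job in; it is judged then, once.
The state is a dict: "time_s": time; "joint_positions": joint angles; "qvel": joint speeds; "tau": joint torques, N m; "position": TCP position; "tcp_rot": TCP orientation; "force": force on the tool from outside, world axes, zero at the start; "moment": the same for the moment, N m; "opening": opening from 0.0 (shut) to 1.0 (fully open); "grasp_force": force on a finger pad.
Only numpy, scipy, OpenCV 4.12 (cv2) and the standard library are available. Lean on these libraries where they do the work, as an engineer would, in place of code of your own. Each camera call takes 0.05 s, during which the arm holds its last target. There are 200 camera calls.

### The job

Mount the blue glass rondel in the tilted display lamp: set it gently, boss outward, flat down in the round cell and let go of it, then swing the open brass bezel shut over it, and then screw the blue retaining ring clockwise until it is snug at its stop. Leave the glue bottle and the nippers where they are.

Things in the scene. Friction and masses are not known exactly. Their poses are not given: they have to be found in the camera images.
- rondel_mid (a point): Centre of the loose blue glass rondel (150 g): a disc 90 mm in diameter, 8 mm thick, with a round upright boss (26 mm in diameter, 22 mm tall) in the middle of its top; 30 mm tall overall. The point is on its axis, 15 mm above its underside; z points out through the boss. It starts boss up on a brown mat 4 mm thick. Grip the boss, at any yaw.
- cell_seat (a point): Centre of the rubber seat in the round cell of the fixed dark steel stand. The cell faces 30 degrees off vertical: z points straight out of it, x up its slope, y level. A seated rondel rests on it, its centre at z = +15 mm. The seat is sprung (3 N per mm, 3 mm at most). The cell is 94 mm wide inside, its lip 10 mm above the seat, flared to 104 mm.
- bezel_hinge (a point): Middle of the bezel's hinge line, at the upper side of the cell (78 mm up the slope from the seat's centre, 15 mm outward of it). Axes as for the seat: the hinge line runs along y.
- bezel (a joint): Angle of the brass bezel, an annulus 120 mm wide and 10 mm thick: 0 is shut, flat over the cell; it starts standing open at 1.65 to 1.95 rad (end stop 2.05). Its stiff hinge stays where it is left and takes about 5 N at the tab. It can be pulled over from behind by its tab, then pressed down at the tab until it stops.
- bezel_tab (a point): Middle of the outer face of the bezel's tab (36 mm long, 50 mm wide, 10 mm thick), 150 mm from the hinge line and 5 mm outward of the bezel's mid-plane, which holds the hinge line; the tab ends 168 mm from it. z points outward from the outer face (with the bezel shut, straight out of the cell), x from the tab to the hinge.
- ring (a joint): Turn of the blue knurled retaining ring carried in the bezel: 0 is slack; it grows as the ring is turned clockwise seen from outside (tightening) and stops at 2.3 rad, snug on the rondel. It starts at 0 to 0.4, so it needs regripping. It goes in 2.5 mm per rad, free at first, then against the sprung seat for the last 0.5 rad. It needs up to 0.2 N m and stays where it is left.
- ring_collar (a point): Point on the ring's axis in its upright round collar: 56 mm in outside diameter, 25 mm tall, top edge 10 mm above this point; grip it across the outside. With the ring slack the point is 17 mm above the bezel's outer face, snug about 11 mm. z points outward. With the bezel shut the ring's axis is the cell's axis.
- glue: Loose glue bottle (bystander), 48 mm in diameter, 130 mm tall, orange cap; origin at the centre of its underside.
- nippers: Loose glass nippers lying flat (bystander), about 125 mm long, 60 mm wide, 16 mm high; origin under the pivot, x towards the jaws.
Things that resemble listed ones, but are neither listed nor needed, are in the scene too. Leave any green or orange look-alike of the part that bears rondel_mid alone.

How it is judged:
By the outcome, as a careful person would: the job done as asked, in the order asked, and still so for the second after the job is handed in, with the robot touching nothing.
It also fails if it takes over 72 s, if anything falls off the work surface, if the arm or the gripper's body presses on something with over 40 N, if the wrist force passes 120 N, or if a joint passes its speed limit or range.

## Working session

There is one attempt and no reset: what is moved stays moved. The work goes in short steps, Python scripts to look and compute and a tool call to move; the robot and the scene stay as the last step left them, time stands still between calls to the robot, and variables do not carry over. Pictures are saved under pics/ and viewed, at most 10 in all, crops included, and the job is handed in when it is done.

Besides the shell and the picture viewer there is one more tool, called after ">>>" as name(argument=value, ...), one argument or row to a line, values as JSON. drive_tool: Moves the arm, as the interface text tells. Its arguments: {"type":"object","properties":{"deltas":{"type":"string"}},"required":["deltas"]}

```bash
ls; mkdir -p pics
python3 - <<'E'
from rig import bot, imaging
import cv2,numpy as np
a=imaging.capture("scene");b=imaging.capture("side")
cv2.imwrite("pics/a.png",cv2.resize(a,(800,600),interpolation=cv2.INTER_CUBIC)[:,:,::-1]);cv2.imwrite("pics/b.png",cv2.resize(b,(800,600),interpolation=cv2.INTER_CUBIC)[:,:,::-1])
s=bot.read_state();print(s["tcp_rot"],s["position"],s["time_s"],s["force"],s["opening"])
for n in("scene","side","wrist"):print(n,imaging.camera_model(n))
E
```

```text
pics
[[-9.67963187e-01  2.51090956e-01 -7.75302669e-04]
 [ 2.51091955e-01  9.67961682e-01 -1.73537112e-03]
 [ 3.14727284e-04 -1.87444762e-03 -9.99998194e-01]] [0.1566332  0.60438122 0.22169205] 0.1 [-0.18497641 -0.30049332  0.98834445] 1.0039512685936076
scene {'fx': 453.69586776400877, 'fy': 453.69586776400877, 'cx': 276.5020291648867, 'cy': 207.53371348342415, 'T': array([[ 0.80588555,  0.44080125, -0.39527553,  0.94931168],
       [ 0.59186852, -0.61725525,  0.51835086, -0.37887426],
       [-0.01549619, -0.65168261, -0.75833347,  0.7989166 ],
       [ 0.        ,  0.        ,  0.        ,  1.        ]])}
side {'fx': 379.3348032557517, 'fy': 379.3348032557517, 'cx': 281.92681362250846, 'cy': 211.57932333260408, 'T': array([[-0.92242376, -0.2481364 ,  0.29591002,  0.3213149 ],
       [-0.38598625,  0.56817752, -0.72676607,  0.73916445],
       [ 0.01220769, -0.78460349, -0.61987768,  0.64779737],
       [ 0.        ,  0.        ,  0.        ,  1.        ]])}
wrist {'fx': 368.3653004424247, 'fy': 368.3653004424247, 'cx': 280.5785678246825, 'cy': 209.6293981100765, 'T': array([[ 0.25122092,  0.93634   ,  0.24526611,  0.0898869 ],
       [ 0.96792839, -0.24259262, -0.06529515,  0.62174362],
       [-0.00163871,  0.25380353, -0.9672544 ,  0.3833868 ],
       [ 0.        ,  0.        ,  0.        ,  1.        ]])}
```

View pics/a.png

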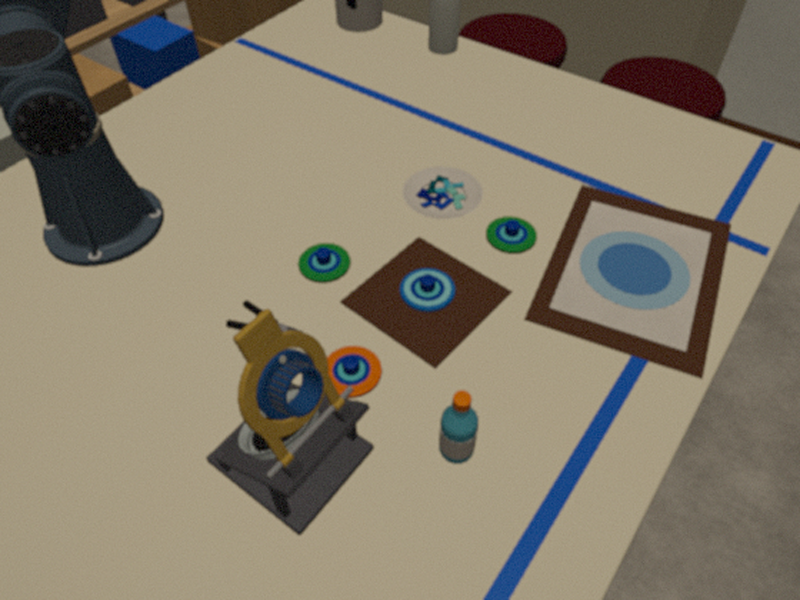

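View pics/b.png

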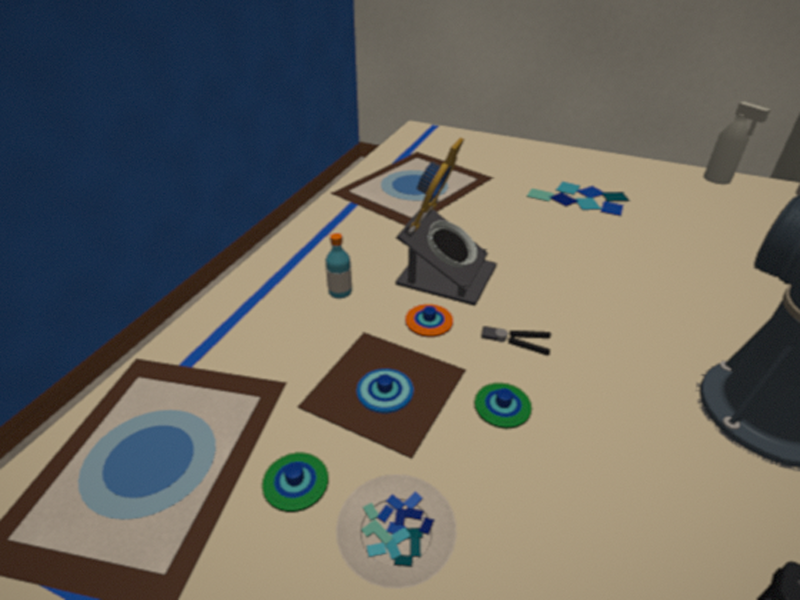

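```bash
cat > h.py <<'E'
from rig import bot, imaging
import cv2,numpy as np
def ray(m,u,v):
    T=m["T"];d=T[:3,:3]@np.array([(u-m["cx"])/m["fx"],(v-m["cy"])/m["fy"],1]);return T[:3,3],d/np.linalg.norm(d)
def tri(*obs): # (model,u,v)
    A=np.zeros((3,3));b=np.zeros(3)
    for m,u,v in obs:
        o,d=ray(m,u,v);P=np.eye(3)-np.outer(d,d);A+=P;b+=P@o
    x=np.linalg.solve(A,b);r=[np.linalg.norm((np.eye(3)-np.outer(d,d))@(x-o)) for o,d in [ray(*q) for q in obs]]
    return x,max(r)
def atz(m,u,v,z):
    o,d=ray(m,u,v);return o+d*(z-o[2])/d[2]
def proj(m,p):
    q=np.linalg.inv(m["T"])@np.append(p,1);return np.array([m["cx"]+m["fx"]*q[0]/q[2],m["cy"]+m["fy"]*q[1]/q[2]])
S=imaging.camera_model("scene");D=imaging.camera_model("side")
def save(im,name,crop=None,k=None):
    if crop: u0,v0,u1,v1=crop;im=im[v0:v1,u0:u1]
    k=k or min(800/im.shape[1],600/im.shape[0]);cv2.imwrite("pics/"+name,cv2.resize(im,None,fx=k,fy=k,interpolation=cv2.INTER_CUBIC)[:,:,::-1])
E
python3 - <<'E'
from h import *
np.set_printoptions(precision=4,suppress=True)
f=.7
for n,a,b in [("boss",(428,281),(385,380)),("tabtop",(250,330),(458,142)),("glue cap",(462,396),(337,238)),("hinge l/r? plate corner",(208,458),(487,253)),("plate right",(373,407),(398,235)),("collar",(297,388),(432,178))]:
    print(n,*tri((S,a[0]*f,a[1]*f),(D,b[0]*f,b[1]*f)))
print(atz(S,299*f,531*f,0),atz(S,373*f,450*f,0), atz(D,472*f,303*f,0),atz(D,397*f,287*f,0))
E
```

```text
boss [0.569  0.2047 0.0274] 0.0020126967514778617
tabtop [ 0.5839 -0.1465  0.2803] 0.0017185916137342516
glue cap [0.7561 0.0001 0.1247] 0.002014206136351134
hinge l/r? plate corner [ 0.5173 -0.2147  0.0282] 0.003513114032911881
plate right [ 0.6691 -0.0706  0.1121] 0.005926931768685904
collar [ 0.6281 -0.1409  0.2059] 0.0030360898099985514
[ 0.6632 -0.2119  0.    ] [ 0.6706 -0.0705  0.    ] [ 0.5072 -0.0717  0.    ] [ 0.6601 -0.0611  0.    ]
```

>>> drive_tool(
  deltas="60 412 -400 -70 0.254; 60 412 -400 -70 0.254; 60 412 -400 -70 0.254; 60 412 -400 -70 0.254; 60 412 -400 -70 0.254; 60 412 -400 -70 0.254; 60 412 -400 -70 0.254; 60 412 -400 -70 0.254; 60 412 -400 -70 0.254; 60 412 -400 -70 0.254; 60 412 -400 -70 0.254; 60 412 -400 -70 0.254",
)

```text
time_s: 1.3
position: [0.5714, 0.2019, 0.1518]
tcp_rot: [[-1.0, 0.002, 0.001], [0.002, 1.0, -0.001], [-0.001, -0.001, -1.0]]
force: [0.2, -0.3, 0.2]
opening: 0.687
grasp_force: 0.0
```

Run:
```python
from h import *
m=imaging.camera_model("wrist");im=imaging.capture("wrist");s=bot.read_state();print(s["position"],s["joint_positions"],s["tcp_rot"][:,1])
np.save("w1.npy",m["T"]);save(im,"c.png");print(m["T"])
```

```text
[0.57485931 0.19923274 0.15143577] [  8.6891862   33.81113818  88.51238588  -0.20034702  57.4572592
 -80.95388612] [ 0.0043591   0.99998781 -0.00231698]
[[ 2.59581771e-03  9.66968425e-01  2.54882966e-01  5.02218880e-01]
 [ 9.99996630e-01 -2.49912517e-03 -7.03200514e-04  2.01812052e-01]
 [-4.29882594e-05  2.54883932e-01 -9.66971654e-01  3.13403535e-01]
 [ 0.00000000e+00  0.00000000e+00  0.00000000e+00  1.00000000e+00]]
```

View pics/c.png

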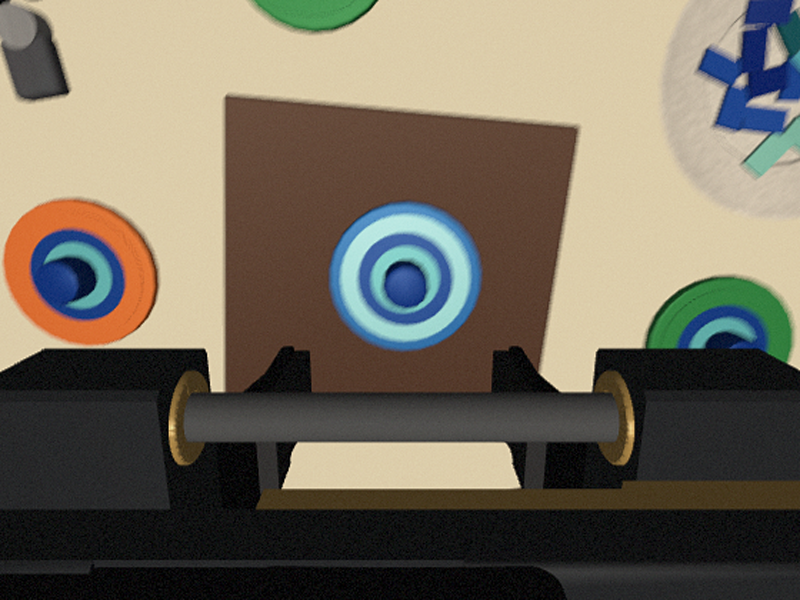

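Run:
```python
from h import *
np.set_printoptions(precision=4,suppress=True)
W=imaging.camera_model("wrist");W["T"]=np.load("w1.npy")
f=.7
print("disc",atz(W,405.5*f,276.5*f,.012),"boss top",atz(W,405*f,285*f,.034))
print(tri((W,405*f,285*f),(S,428*f,279*f),(D,385*f,379*f)), tri((S,428*f,289*f),(D,385*f,389*f),(W,405.5*f,276.5*f)))
print(bot.read_state()["position"])
```

```text
disc [0.5678 0.2044 0.012 ] boss top [0.5677 0.2039 0.034 ]
(array([0.5685, 0.2049, 0.0308]), np.float64(0.0022121465090369293)) (array([0.569 , 0.2049, 0.0074]), np.float64(0.0023384495497922844))
[0.5749 0.1992 0.1514]
```

>>> drive_tool(
  deltas="50 -1 0 -50 0; 50 -1 0 -90 0; 50 -1 0 -90 0; 50 -1 0 -90 0; 50 -1 0 -90 0",
)

```text
time_s: 1.85
position: [0.5694, 0.2056, 0.0646]
tcp_rot: [[-1.0, -0.001, 0.004], [-0.001, 1.0, 0.001], [-0.004, 0.001, -1.0]]
force: [0.6, 0.3, 0.5]
opening: 0.578
grasp_force: 0.0
```

Run:
```python
from h import *
m=imaging.camera_model("wrist");im=imaging.capture("wrist");s=bot.read_state();print(s["position"],s["tcp_rot"][:,1])
np.save("w2.npy",m["T"]);np.save("w2im.npy",im)
g=im[:,:,2].astype(int)
for z,p in((.012,(.568,.2045,.012)),(.034,(.568,.2045,.034))):print(proj(m,p)/.7)
hsv=cv2.cvtColor(im,cv2.COLOR_RGB2HSV)
save(im,"d.png")
```

```text
[0.56962038 0.20559889 0.06499378] [-7.39891178e-04  9.99999449e-01  7.44997667e-04]
[398.89856471 324.80352305]
[398.76340684 342.15376222]
```

View pics/d.png

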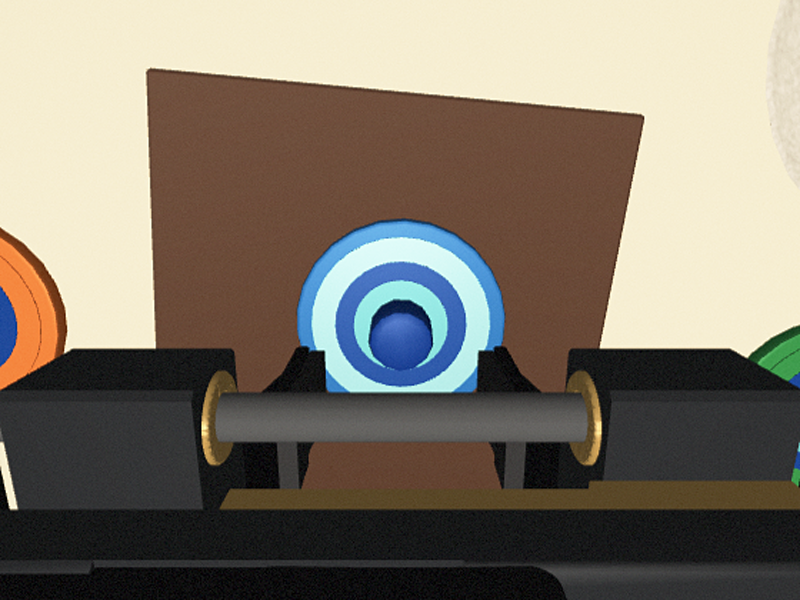

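>>> drive_tool(
  deltas="50 -1 0 -25 0; 50 -1 0 -45 0; 50 -1 0 -45 0; 10 -1 0 -45 0; 10 -1 0 -45 0; 10 -1 0 -45 0; 10 -1 0 -45 0; 10 -1 0 -45 0",
)

```text
time_s: 2.7
position: [0.5676, 0.2052, 0.0186]
tcp_rot: [[-1.0, -0.0, 0.002], [-0.0, 1.0, 0.0], [-0.002, 0.0, -1.0]]
force: [-0.2, 0.8, 5.8]
opening: 0.292
grasp_force: 30.0
```

>>> drive_tool(
  deltas="10 0 0 25 0; 10 0 0 60 0; 10 -20 -30 100 0; 10 -120 -345 230 0; 10 -120 -345 230 0; 10 -120 -345 230 0; 10 -120 -345 230 0; 10 -120 -345 230 0; 10 -120 -345 230 0; 10 -120 -345 230 0; 10 -120 -345 230 0; 10 -120 -345 230 0",
)

```text
time_s: 3.9
position: [0.4467, -0.1414, 0.248]
tcp_rot: [[-1.0, 0.004, 0.001], [0.004, 1.0, -0.0], [-0.001, -0.0, -1.0]]
force: [-0.0, 0.8, -1.1]
opening: 0.289
grasp_force: 30.0
```

>>> drive_tool(
  deltas="10 0 0 0 0; 10 0 0 0 0; 10 0 0 0 0",
)

```text
time_s: 4.2
position: [0.4467, -0.1384, 0.2468]
tcp_rot: [[-1.0, -0.003, -0.002], [-0.003, 1.0, 0.001], [0.002, 0.001, -1.0]]
force: [0.5, -0.3, -1.2]
opening: 0.293
grasp_force: 30.0
```

Run:
```python
from h import *
m=imaging.camera_model("wrist");im=imaging.capture("wrist");s=bot.read_state();print(s["time_s"],s["position"],s["opening"],s["joint_positions"])
np.save("w3.npy",m["T"]);save(im,"e.png")
```

```text
4.25 [ 0.44686509 -0.13856647  0.24691878] 0.28715755270723714 [-3.09602123e+01  1.62347144e+01  1.02106676e+02  1.32674492e-02
  6.17503654e+01 -1.21109605e+02]
```

View pics/e.png

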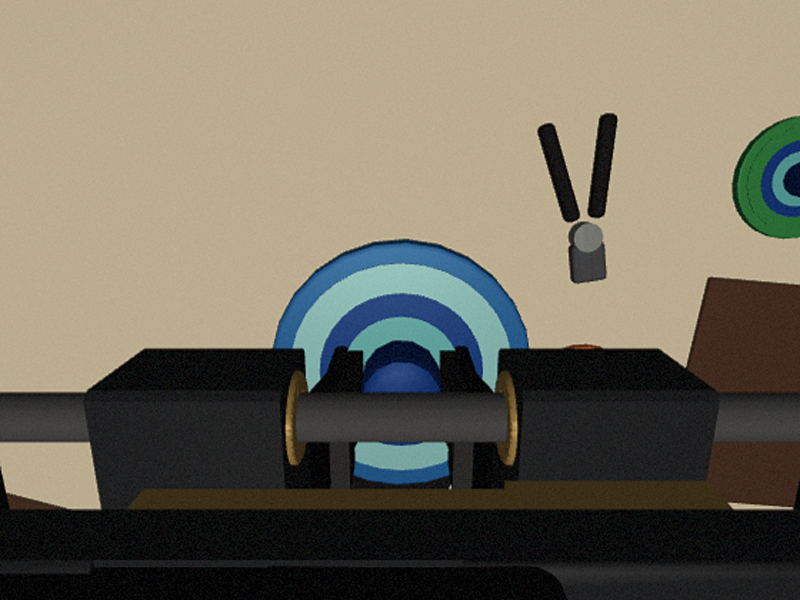

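Run:
```python
import cv2,numpy as np
a=cv2.imread("pics/a.png")[295:545,200:390];b=cv2.imread("pics/b.png")[130:310,385:505]
a=cv2.resize(a,None,fx=2.4,fy=2.4,interpolation=cv2.INTER_CUBIC);b=cv2.resize(b,None,fx=2.8,fy=2.8,interpolation=cv2.INTER_CUBIC)
c=np.zeros((600,800,3),np.uint8);c[:a.shape[0],:a.shape[1]]=a;c[:b.shape[0],460:460+b.shape[1]]=b
c=cv2.convertScaleAbs(c,alpha=1.6)
cv2.imwrite("pics/f.png",c)
```

```text
(no output)
```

View pics/f.png

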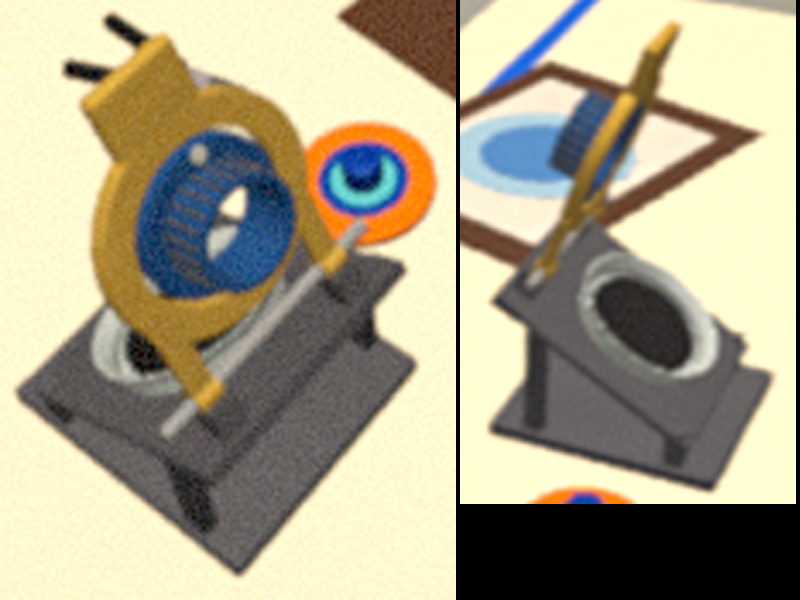

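```bash
cat > fit.py <<'E'
from h import *
from scipy.optimize import least_squares
t=np.radians(30)
def axes(yaw):
    h=np.array([np.cos(yaw),np.sin(yaw),0]);z=np.array([0,0,1.]);return np.c_[np.cos(t)*h+np.sin(t)*z,[-np.sin(yaw),np.cos(yaw),0],-np.sin(t)*h+np.cos(t)*z]
def cell(p,l): return p[:3]+axes(p[3])@np.array(l)
def bez(p,r,y,n): # r from hinge, n outward of midplane
    f=p[4];d=np.array([-np.cos(f),0,np.sin(f)]);o=np.array([np.sin(f),0,np.cos(f)])
    return cell(p,np.array([.078,y,.015])+r*d+n*o)
E
cat > runfit.py <<'E'
from fit import *
np.set_printoptions(precision=4,suppress=True)
s=lambda u,v:np.array([200+u/2.4,295+v/2.4])*.7
d=lambda u,v:np.array([385+(u-460)/2.8,130+v/2.8])*.7
obs=[(S,s(360,228),lambda p:cell(p,[.078,p[5],.015])),(D,d(536,280),lambda p:cell(p,[.078,p[5],.015])),(S,s(168,432),lambda p:cell(p,[.078,-p[5],.015])),
(S,s(85,103),lambda p:bez(p,.168,-.025,-.005)),(S,s(155,38),lambda p:bez(p,.168,.025,-.005)),(D,d(668,27),lambda p:bez(p,.168,0,0)),
(D,d(649,315),lambda p:cell(p,[0,0,.010])),(S,s(198,155),lambda p:bez(p,.078,0,.005)+0*p[0]) ][:7]
res=lambda p:np.concatenate([proj(m,f(p))-o for m,o,f in obs])
r=least_squares(res,[.58,-.14,.09,-.05,1.8,.06]);p=r.x;print(p,r.cost);print(r.fun.reshape(-1,2))
np.save("p.npy",p)
print("hinge",cell(p,[.078,0,.015]),"tab",bez(p,.15,0,.005),"tabend",bez(p,.168,0,0),"collar",bez(p,.078,0,.022))
E
python3 runfit.py
```

```text
[ 0.5806 -0.1414  0.0735 -0.0017  1.7591  0.0685] 14.833521725626142
[[-1.2823 -0.0862]
 [-1.8946  1.3387]
 [ 0.2699  0.0818]
 [-2.7701  1.0199]
 [ 1.199  -1.9452]
 [-2.6322  1.0452]
 [ 0.2089 -0.7448]]
hinge [ 0.6406 -0.1415  0.1255] tab [ 0.596  -0.1414  0.2688] tabend [ 0.5854 -0.1414  0.2842] collar [ 0.6358 -0.1415  0.2064]
```

>>> drive_tool(
  deltas="10 0 -50 20 -0.15; 10 0 -90 33 -0.3; 10 30 -111 33 -0.45; 10 60 -111 33 -0.6; 10 93 -111 33 -0.75; 10 93 -111 33 -0.9; 10 93 -111 33 -1.05; 10 93 -111 33 -1.2; 10 93 -111 33 -1.35; 10 93 -111 33 -1.5; 10 93 -111 33 -1.571; 10 93 -111 33 -1.571",
)

```text
time_s: 5.45
position: [0.5401, -0.25, 0.2799]
tcp_rot: [[-0.002, 1.0, -0.001], [1.0, 0.002, 0.001], [0.001, -0.001, -1.0]]
force: [0.9, 0.3, -0.9]
opening: 0.287
grasp_force: 30.0
```

>>> drive_tool(
  deltas="10 0 0 0 0; 10 0 0 0 0; 10 0 0 0 0",
)

```text
time_s: 5.75
position: [0.5399, -0.2508, 0.2804]
tcp_rot: [[-0.001, 1.0, -0.0], [1.0, 0.001, 0.0], [0.0, -0.0, -1.0]]
force: [-0.8, -0.7, -0.7]
opening: 0.291
grasp_force: 30.0
```

Run:
```python
from h import *
m=imaging.camera_model("wrist");im=imaging.capture("wrist");s=bot.read_state();print(s["time_s"],s["position"],s["opening"],s["joint_positions"])
np.save("w4.npy",m["T"]);save(cv2.convertScaleAbs(im,alpha=1.3),"g.png")
```

```text
5.8 [ 0.53990681 -0.25091646  0.28047345] 0.28813337250287 [-3.56706817e+01  2.44752477e+01  8.24896152e+01 -1.28364130e-03
  7.30434096e+01 -3.57074710e+01]
```

View pics/g.png

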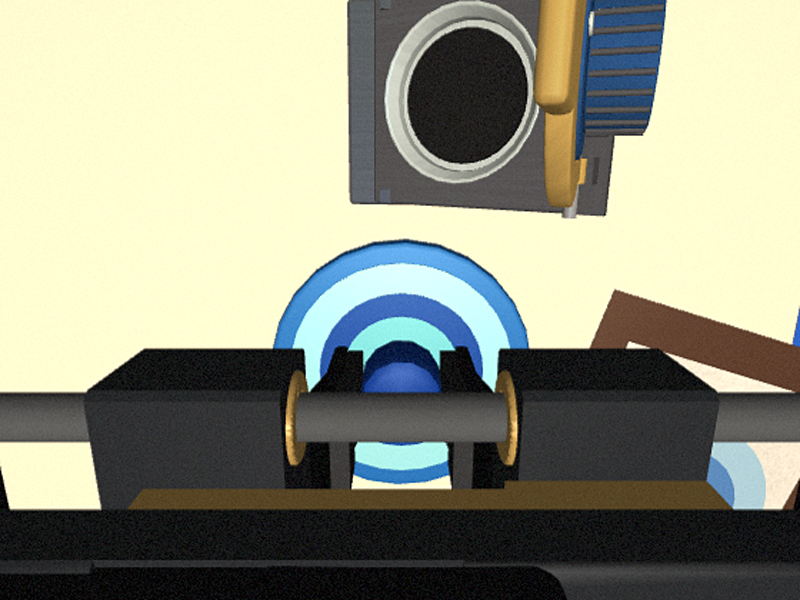

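```bash
cat >> runfit.py <<'E'
W=imaging.camera_model("wrist");W["T"]=np.load("w4.npy")
w=lambda u,v:np.array([u,v])*.7
obs2=[(W,w(462,91),lambda p:cell(p,[0,0,.010])),(W,w(467,94.5),lambda p:cell(p,[0,0,0])),(W,w(569,216),lambda p:cell(p,[.078,-p[5],.015])),
(W,w(537,108),lambda p:bez(p,.168,-.025,-.005)),(W,w(577,98),lambda p:bez(p,.168,-.025,.005))]
res=lambda p:np.concatenate([proj(m,f(p))-o for m,o,f in obs+obs2])
# base edge yaw cue and cost
r=least_squares(res,p,loss="soft_l1");p=r.x;print(p,r.cost);print(r.fun.reshape(-1,2))
np.save("p.npy",p)
print("hinge",cell(p,[.078,0,.015]),"tab",bez(p,.15,0,.005),"tabend",bez(p,.168,0,0),"collar",bez(p,.078,0,.022))
# base left/right corners seen by wrist
print("base edge -y:",atz(W,*w(352,203),0.0),atz(W,*w(606,215),0.0))
E
python3 runfit.py
```

```text
[ 0.5806 -0.1414  0.0735 -0.0017  1.7591  0.0685] 14.833521725626142
[[-1.2823 -0.0862]
 [-1.8946  1.3387]
 [ 0.2699  0.0818]
 [-2.7701  1.0199]
 [ 1.199  -1.9452]
 [-2.6322  1.0452]
 [ 0.2089 -0.7448]]
hinge [ 0.6406 -0.1415  0.1255] tab [ 0.596  -0.1414  0.2688] tabend [ 0.5854 -0.1414  0.2842] collar [ 0.6358 -0.1415  0.2064]
[ 0.5827 -0.1402  0.0756 -0.0345  1.742   0.0701] 20.543484948792997
[[ 0.8658  0.2252]
 [-3.5113  0.4599]
 [-1.054   0.5354]
 [-2.9488 -0.4522]
 [ 1.8003 -2.839 ]
 [-2.5099  0.824 ]
 [-0.6094 -1.2959]
 [-1.3072  1.6844]
 [-0.4596  0.5868]
 [ 0.7192 -1.0273]
 [ 1.14   -5.267 ]
 [-1.0267  1.6506]]
hinge [ 0.6427 -0.1423  0.1276] tab [ 0.5957 -0.1407  0.2701] tabend [ 0.5848 -0.1403  0.2852] collar [ 0.6364 -0.1421  0.2084]
base edge -y: [ 0.4994 -0.2154  0.    ] [ 0.7108 -0.2251  0.    ]
```

>>> drive_tool(
  deltas="10 0 -40 -20 0; 10 0 -59 -65 0; 10 0 -59 -115 0; 10 0 -59 -165 0; 10 0 -59 -215 0; 10 0 -59 -250 0; 10 0 -59 -260 0; 10 0 -59 -264 0; 10 0 -59 -265 0; 10 0 -59 -265 0; 10 0 -59 -265 0",
)

```text
time_s: 6.9
position: [0.5411, -0.3109, 0.0177]
tcp_rot: [[-0.0, 1.0, 0.003], [1.0, 0.0, -0.003], [-0.003, 0.003, -1.0]]
force: [0.5, 0.8, -1.9]
opening: 0.285
grasp_force: 30.0
```

>>> drive_tool(
  deltas="10 0 0 -1 0; 10 0 0 -2 0; 10 0 0 -3 0; 10 0 0 -3 0; 30 0 0 -3 0; 45 0 0 -3 0; 45 0 0 -3 0; 45 0 0 -3 0",
)

```text
time_s: 7.7
position: [0.5398, -0.31, 0.0124]
tcp_rot: [[0.0, 1.0, -0.0], [1.0, -0.0, 0.0], [0.0, -0.0, -1.0]]
force: [0.2, -0.2, 0.2]
opening: 0.492
grasp_force: 0.0
```

>>> drive_tool(
  deltas="45 0 0 30 0; 45 0 0 75 0; 0 -10 0 125 0; 0 -10 0 175 0; 0 -10 0 225 0; 0 -10 20 242 0; 0 -10 70 242 0; 0 -10 120 242 0; 0 -10 170 242 0; 0 -10 170 242 0; 0 -10 170 242 0; 0 -10 170 242 0",
)

```text
time_s: 8.9
position: [0.5302, -0.1409, 0.2545]
tcp_rot: [[0.0, 1.0, 0.0], [1.0, -0.0, -0.001], [-0.001, 0.0, -1.0]]
force: [-0.4, 0.2, -0.4]
opening: 0.005
grasp_force: 0.0
```

>>> drive_tool(
  deltas="0 15 0 0 0; 0 30 0 0 0; 0 40 0 0 0; 0 50 0 0 0; 0 60 0 0 0; 0 70 0 0 0; 0 76 0 0 0; 0 80 0 0 0; 0 80 0 0 0; 0 80 0 0 0",
)

```text
time_s: 9.9
position: [0.6095, -0.1416, 0.2547]
tcp_rot: [[0.002, 1.0, -0.001], [1.0, -0.002, -0.001], [-0.001, -0.001, -1.0]]
force: [-2.9, -1.3, 2.6]
opening: 0.003
grasp_force: 1.6
```

>>> drive_tool(
  deltas="0 3 0 0 0; 0 5 0 0 0; 0 6 0 0 0; 0 6 0 0 0",
)

```text
time_s: 10.3
position: [0.6144, -0.1417, 0.255]
tcp_rot: [[0.001, 1.0, -0.004], [1.0, -0.001, -0.002], [-0.002, -0.004, -1.0]]
force: [-6.6, -3.0, 6.1]
opening: 0.004
grasp_force: 3.9
```

>>> drive_tool(
  deltas="0 -50 0 0 0; 45 -80 0 0 0; 45 -76 -50 0 0; 45 -76 -100 0 0; 45 -76 -150 -10 0; 45 -76 -170 -60 0; 45 -76 -170 -110 0; 45 -76 -170 -160 0; 45 -76 -170 -205 0; 45 -76 -170 -225 0; 45 -76 -170 -225 0; 45 -76 -170 -225 0",
)

```text
time_s: 11.5
position: [0.5404, -0.3106, 0.0294]
tcp_rot: [[0.001, 1.0, 0.001], [1.0, -0.001, -0.0], [-0.0, 0.001, -1.0]]
force: [-1.0, 0.3, 1.1]
opening: 0.516
grasp_force: 0.0
```

>>> drive_tool(
  deltas="45 0 0 -8 0; 45 0 0 -16 0; 45 0 0 -16 0; 10 0 0 -16 0; 10 0 0 -16 0; 10 0 0 -16 0; 10 0 0 -16 0; 10 0 0 -16 0; 10 0 0 10 0; 10 0 0 50 0; 10 0 0 100 0; 10 0 0 150 0",
)

```text
time_s: 12.7
position: [0.5391, -0.3094, 0.1803]
tcp_rot: [[0.0, 1.0, -0.002], [1.0, -0.0, 0.002], [0.002, -0.002, -1.0]]
force: [1.4, 0.4, -1.4]
opening: 0.288
grasp_force: 30.0
```

>>> drive_tool(
  deltas="10 -50 0 0 0.15; 10 -70 30 0 0.3; 10 -70 75 0 0.45; 10 -70 120 0 0.6; 10 -70 165 0 0.75; 10 -70 171 0 0.9; 10 -70 171 0 1.05; 10 -70 171 0 1.2; 10 -70 171 0 1.35; 10 -60 171 0 1.5; 10 -40 171 0 1.531; 10 -20 171 -10 1.531",
)

```text
time_s: 13.9
position: [0.5209, -0.1393, 0.1704]
tcp_rot: [[-0.999, 0.039, 0.002], [0.039, 0.999, -0.001], [-0.002, -0.001, -1.0]]
force: [-0.3, -0.3, -1.0]
opening: 0.289
grasp_force: 30.0
```

>>> drive_tool(
  deltas="10 20 0 -10 0; 10 40 0 -20 0; 10 54 0 -30 0; 10 54 0 -30 0; 10 54 0 -30 0",
)

```text
time_s: 14.4
position: [0.5728, -0.1386, 0.139]
tcp_rot: [[-0.999, 0.039, -0.002], [0.039, 0.999, 0.001], [0.002, 0.001, -1.0]]
force: [-1.1, -0.9, -0.9]
opening: 0.289
grasp_force: 30.0
```

Run:
```python
from h import *
a=imaging.capture("scene");b=imaging.capture("side");s=bot.read_state();print(s["time_s"],s["position"],s["force"])
c=np.zeros((600,800,3),np.uint8)
A=a[190:390,130:280];B=b[80:230,260:370]
A=cv2.resize(A,(450,600),interpolation=cv2.INTER_CUBIC);B=cv2.resize(B,(350,477),interpolation=cv2.INTER_CUBIC)
c[:,:450]=A;c[:477,450:]=B
save(cv2.convertScaleAbs(c,alpha=1.4),"i.png",k=1)
```

```text
14.5 [ 0.57285594 -0.13887474  0.13974731] [-0.50682128  1.28626716 -0.98755026]
```

View pics/i.png

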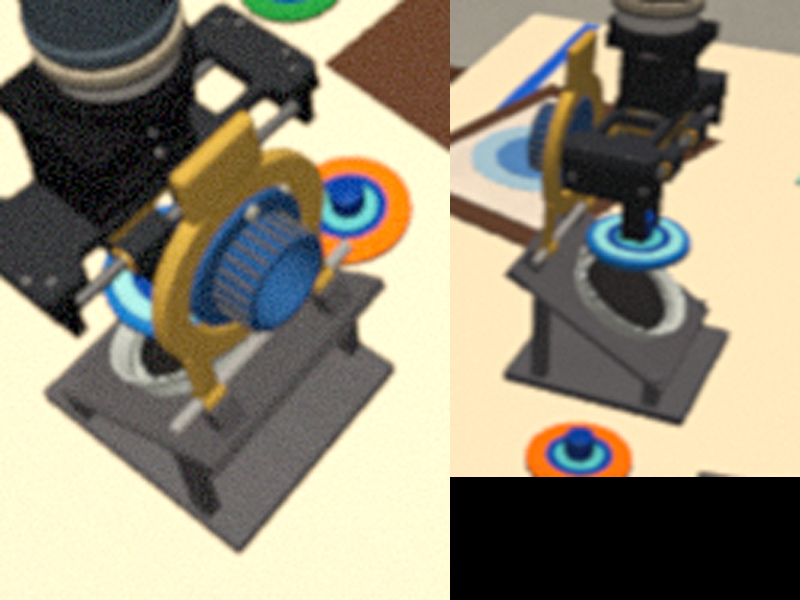

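>>> drive_tool(
  deltas="10 0 0 -12 0; 10 0 0 -20 0; 10 0 0 -23 0; 10 0 0 -25 0; 10 0 0 -27 0; 10 0 0 -29 0",
)

```text
time_s: 15.1
position: [0.5731, -0.139, 0.1105]
tcp_rot: [[-0.999, 0.04, -0.002], [0.04, 0.999, 0.0], [0.002, 0.0, -1.0]]
force: [-3.5, -0.3, 0.6]
opening: 0.29
grasp_force: 30.0
```

>>> drive_tool(
  deltas="10 0 0 -2 0; 10 0 0 -3 0; 10 0 0 -4 0; 10 0 0 -4 0",
)

```text
time_s: 15.5
position: [0.5727, -0.1391, 0.107]
tcp_rot: [[-0.999, 0.039, -0.002], [0.039, 0.999, -0.0], [0.002, -0.0, -1.0]]
force: [-6.5, -1.0, 5.4]
opening: 0.292
grasp_force: 30.0
```

>>> drive_tool(
  deltas="10 -1 0 -1 0; 10 -2 0 -2 0; 10 -3 0 -3 0; 10 -3 0 -4 0; 10 -3 0 -5 0; 10 -3 0 -6 0; 10 -3 0 -6 0",
)

```text
time_s: 16.2
position: [0.5711, -0.1392, 0.1004]
tcp_rot: [[-0.999, 0.04, 0.0], [0.04, 0.999, -0.0], [-0.0, -0.0, -1.0]]
force: [-1.0, -0.2, 3.8]
opening: 0.289
grasp_force: 30.0
```

>>> drive_tool(
  deltas="10 0 0 -1 0; 10 0 0 -2 0; 10 0 0 -3 0; 10 0 0 -4 0; 10 0 0 -5 0; 10 0 0 -6 0; 10 0 0 -6 0",
)

```text
time_s: 16.9
position: [0.5703, -0.139, 0.0943]
tcp_rot: [[-0.999, 0.04, -0.001], [0.04, 0.999, 0.0], [0.001, 0.0, -1.0]]
force: [-3.7, -0.5, 3.9]
opening: 0.286
grasp_force: 30.0
```

>>> drive_tool(
  deltas="10 0 0 -1 0; 10 0 0 -2 0; 10 0 0 -3 0; 10 0 0 -4 0; 10 0 0 -5 0; 10 0 0 -5 0",
)

```text
time_s: 17.5
position: [0.5702, -0.1391, 0.0892]
tcp_rot: [[-0.999, 0.04, -0.002], [0.04, 0.999, 0.0], [0.002, -0.0, -1.0]]
force: [-5.3, -2.4, 4.1]
opening: 0.287
grasp_force: 30.0
```

>>> drive_tool(
  deltas="10 -1 0 -1 0; 10 -1 0 -2 0; 10 -2 0 -3 0; 10 -2 0 -4 0; 10 -2 0 -4 0",
)

```text
time_s: 18.0
position: [0.5701, -0.1395, 0.0861]
tcp_rot: [[-0.999, 0.04, 0.003], [0.04, 0.999, -0.001], [-0.003, -0.001, -1.0]]
force: [-3.5, -1.5, 5.0]
opening: 0.286
grasp_force: 30.0
```

>>> drive_tool(
  deltas="10 0 0 -1 0; 10 0 0 -2 0; 10 0 0 -2 0; 10 0 0 -2 0",
)

```text
time_s: 18.4
position: [0.5703, -0.1396, 0.0843]
tcp_rot: [[-0.999, 0.04, 0.003], [0.04, 0.999, -0.001], [-0.003, -0.001, -1.0]]
force: [-2.6, -1.0, 6.9]
opening: 0.291
grasp_force: 30.0
```

Run:
```python
from h import *
b=imaging.capture("side");s=bot.read_state();print(s["time_s"],s["position"],s["force"],s["moment"])
save(cv2.convertScaleAbs(b,alpha=1.4),"j.png",crop=(285,120,365,200),k=7)
```

```text
18.45 [ 0.57036838 -0.1396055   0.08426874] [-2.89590769 -0.75005753  6.27269495] [-0.14568834  0.24110616  0.06313751]
```

View pics/j.png

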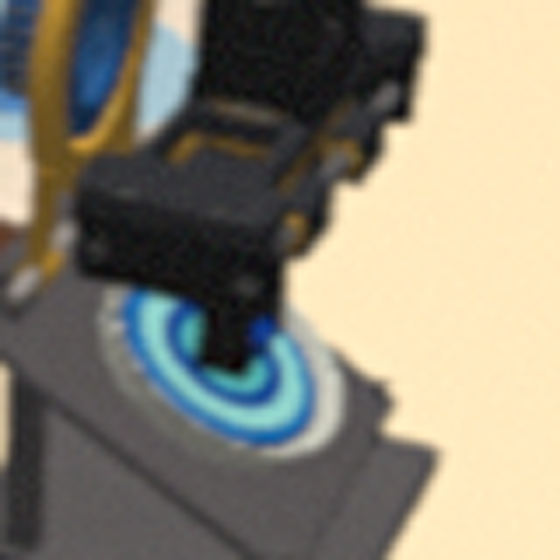

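>>> drive_tool(
  deltas="10 -1 0 1 0; 10 -1 0 2 0; 26 -1 0 2 0; 28 -1 0 2 0; 32 -1 0 2 0; 45 -1 0 2 0; 50 -1 0 2 0; 50 -1 0 10 0; 50 -1 0 40 0; 50 -1 0 60 0",
)

```text
time_s: 19.45
position: [0.5681, -0.139, 0.145]
tcp_rot: [[-0.999, 0.04, 0.0], [0.04, 0.999, -0.0], [-0.0, -0.0, -1.0]]
force: [1.1, 0.3, -0.1]
opening: 0.568
grasp_force: 0.0
```

Run:
```python
from h import *
H=np.array([.643,.1276])
for th in [95,100,110,120,130,140,150,160,170,180,190,200,205,210]:
    a=np.radians(th);d=np.array([np.cos(a),np.sin(a)]);n=np.array([np.sin(a),-np.cos(a)])
    C=H+.155*d+.005*n;T=C+np.array([.0095*(1 if th<175 else -1 if th>185 else 0),0])
    print(th,(T*1000).round(0),round(-142.3-(T[0]-.643)*40,1))
# rondel check
b=imaging.capture("side");p=np.load("p.npy")
from fit import *
print(proj(D,np.array([.583,-.139,.0755])+axes(-.04)@np.array([0,0,.008])))
hsv=cv2.cvtColor(b,cv2.COLOR_RGB2HSV);m=((hsv[:,:,0]>80)&(hsv[:,:,0]<125)&(hsv[:,:,1]>90)).astype(np.uint8);m[:,:300]=0;m[:,340:]=0;m[:140]=0;m[:][195:]=0
ys,xs=np.nonzero(m);print(xs.min(),xs.max(),ys.min(),ys.max(),xs.mean(),ys.mean(),len(xs));print(cv2.fitEllipse(max(cv2.findContours(m,0,1)[0],key=len)))
q=np.radians(np.arange(0,360,5));P=np.array([proj(D,np.array([.583,-.139,.0755])+axes(-.04)@np.array([.045*np.cos(x),.045*np.sin(x),.008])) for x in q],np.float32);print(cv2.fitEllipse(P))
```

```text
95 [644. 282.] -142.3
100 [631. 281.] -141.8
110 [604. 275.] -140.7
120 [579. 264.] -139.8
130 [557. 250.] -138.8
140 [537. 231.] -138.1
150 [521. 209.] -137.4
160 [509. 185.] -136.9
170 [501. 159.] -136.6
180 [488. 133.] -136.1
190 [480. 106.] -135.8
200 [486.  79.] -136.0
205 [491.  67.] -136.2
210 [497.  54.] -136.5
[315.51994918 169.11012911]
303 329 158 183 315.9420654911839 170.09571788413098 397
((315.9247741699219, 170.1715087890625), (18.004629135131836, 31.207040786743164), 130.80250549316406)
((315.3307800292969, 169.32933044433594), (19.165084838867188, 32.076988220214844), 130.2372283935547)
```

>>> drive_tool(
  deltas="0 0 0 45 0; 0 0 0 95 0; 0 0 0 145 0; 0 0 -1 190 0; 0 40 -2 195 0; 0 85 -3 195 0; 0 122 -3 195 0; 0 122 -3 175 0; 0 122 -3 135 0; 0 122 -3 131 0; 0 122 -3 131 0",
)

```text
time_s: 20.6
position: [0.6889, -0.1416, 0.273]
tcp_rot: [[-0.999, 0.04, -0.004], [0.04, 0.999, 0.002], [0.004, 0.001, -1.0]]
force: [0.3, 1.3, 0.7]
opening: 0.008
grasp_force: 0.0
```

>>> drive_tool(
  deltas="0 -30 0 0 0; 0 -46 0 3 0; 0 -59 0 4 0; 0 -73 1 3 0; 0 -86 1 0 0; 0 -99 2 -5 0; 0 -111 2 -11 0; 0 -123 3 -17 0; 0 -133 3 -25 0; 0 -144 4 -34 0; 0 -153 4 -44 0; 0 -153 4 -44 0",
)

```text
time_s: 21.8
position: [0.5377, -0.1392, 0.233]
tcp_rot: [[-0.999, 0.04, 0.004], [0.04, 0.999, -0.003], [-0.004, -0.003, -1.0]]
force: [1.1, -0.1, 0.6]
opening: 0.006
grasp_force: 0.2
```

>>> drive_tool(
  deltas="0 -9 0 -11 0; 0 -16 0 -22 0; 0 -22 0 -34 0; 0 -28 1 -46 0; 0 -32 1 -59 0; 0 -36 1 -72 0; 0 -43 1 -85 0; 0 -49 2 -98 0; 0 -53 2 -111 0; 0 -57 2 -125 0",
)

```text
time_s: 22.8
position: [0.484, -0.1378, 0.1077]
tcp_rot: [[-0.999, 0.041, 0.009], [0.04, 0.999, -0.004], [-0.009, -0.003, -1.0]]
force: [2.0, 0.6, 4.5]
opening: 0.008
grasp_force: 1.7
```

>>> drive_tool(
  deltas="0 2 0 -9 0; 0 4 0 -18 0; 0 6 0 -27 0; 0 9 0 -33 0; 0 11 0 -39 0; 0 14 0 -44 0; 0 16 0 -48 0; 0 16 0 -48 0",
)

```text
time_s: 23.6
position: [0.4955, -0.1357, 0.0568]
tcp_rot: [[-0.999, 0.04, -0.002], [0.04, 0.999, 0.001], [0.002, 0.001, -1.0]]
force: [-0.2, -0.3, 1.0]
opening: 0.008
grasp_force: 0.2
```

>>> drive_tool(
  deltas="0 1 0 -2 0; 0 1 0 -4 0; 0 2 0 -6 0; 0 2 0 -7 0; 0 2 0 -7 0",
)

```text
time_s: 24.1
position: [0.4963, -0.1357, 0.0549]
tcp_rot: [[-0.999, 0.039, -0.001], [0.039, 0.999, -0.0], [0.001, -0.0, -1.0]]
force: [-10.4, 0.5, 38.7]
opening: 0.007
grasp_force: 19.4
```

>>> drive_tool(
  deltas="0 0 0 30 0; 40 0 0 80 0; 66 0 0 120 0; 66 30 -1 130 0.1; 66 66 -2 130 0.2; 66 66 -2 130 0.2; 66 66 -2 100 0.2; 66 66 -2 75 0.2; 66 66 -2 60 0.2; 66 66 -2 55 0.2; 66 66 -2 52 0.2; 66 66 -2 50 0.2",
)

```text
time_s: 25.3
position: [0.5629, -0.1372, 0.1]
tcp_rot: [[-0.987, -0.159, -0.002], [-0.159, 0.987, 0.002], [0.002, 0.002, -1.0]]
force: [-0.4, -0.4, 0.6]
opening: 0.753
grasp_force: 0.1
```

>>> drive_tool(
  deltas="50 0 0 0 0; 50 0 0 0 0; 50 0 0 0 0; 50 0 0 0 -0.13; 50 0 0 0 -0.27; 50 0 0 0 -0.4; 50 0 0 0 -0.4",
)

```text
time_s: 26.0
position: [0.5644, -0.1396, 0.1008]
tcp_rot: [[-0.972, 0.237, 0.001], [0.237, 0.972, -0.003], [-0.002, -0.002, -1.0]]
force: [1.1, -6.9, -2.2]
opening: 0.643
grasp_force: 30.5
```

Run:
```python
from h import *
s=bot.read_state();print(s["time_s"],s["position"],s["force"],s["moment"],s["opening"]*87,s["joint_positions"])
```

```text
26.0 [ 0.56442234 -0.13958164  0.10081334] [ 1.08579212 -6.93833264 -2.24196812] [ 0.08277409 -0.30176418  0.67685632] 55.94199896831822 [ -24.84198475   36.26242052   94.46586196   -0.13455638   49.14873632
 -101.05238266]
```

```bash
cat > mark.py <<'E'
from fit import *
m=imaging.camera_model("wrist");im=imaging.capture("wrist")
seat=np.array([.583,-.139,.0755]);A=axes(-.04)
# rectify flange plane z_c=zc into a polar map (radius 20..50mm, angle about z_c from +x_c)
zc=.023
R=np.arange(.026,.052,.001);ang=np.radians(np.arange(0,360,3))
out=np.zeros((len(R),len(ang),3),np.uint8)
for i,r in enumerate(R):
    for j,a in enumerate(ang):
        u,v=proj(m,seat+A@np.array([r*np.cos(a),r*np.sin(a),zc]))
        if 0<=u<559 and 0<=v<419: out[i,j]=im[int(round(v)),int(round(u))]
hsv=cv2.cvtColor(out,cv2.COLOR_RGB2HSV)
mask=((hsv[:,:,1]<70)&(hsv[:,:,2]>110)).astype(np.uint8)
n,l,st,c=cv2.connectedComponentsWithStats(mask)
for k in range(1,n): 
    if st[k,4]>3: print("blob ang %.0f r %.0f area %d"%(c[k,0]*3,26+c[k,1],st[k,4]))
import time;cv2.imwrite("pics/raw_%d.png"%int(time.time()),im[:,:,::-1])
E
python3 mark.py
```

```text
blob ang 138 r 34 area 25
```

>>> drive_tool(
  deltas="68 0 0 0 0; 68 0 0 0 0; 68 0 0 0 0.13; 68 0 0 0 0.27; 68 0 0 0 0.4; 50 0 0 0 0.4; 50 0 0 0 0.4; 50 0 0 0 0.4; 50 0 0 0 0.27; 50 0 0 0 0.13; 50 0 0 0 0; 50 0 0 0 0",
)

```text
time_s: 27.25
position: [0.5652, -0.1398, 0.1012]
tcp_rot: [[-0.971, 0.24, 0.003], [0.24, 0.971, -0.003], [-0.004, -0.002, -1.0]]
force: [0.6, -5.7, -0.9]
opening: 0.629
grasp_force: 30.6
```

```bash
python3 mark.py;  python3 - <<'E'
from h import *
s=bot.read_state();print(s["time_s"],s["position"],s["force"],s["moment"],s["opening"]*87,s["grasp_force"])
E
```

```text
blob ang 122 r 33 area 30
27.3 [ 0.56520807 -0.13980503  0.10116052] [-0.27821763 -5.81425059  0.06119093] [ 0.13431668 -0.39622982  0.66593874] 54.305843122521395 30.543322168905434
```

>>> drive_tool(
  deltas="68 0 0 0 0; 68 0 0 0 0.05; 68 0 0 0 0.19; 68 0 0 0 0.33; 68 0 0 0 0.46; 50 0 0 0 0.46; 50 0 0 0 0.46; 50 0 0 0 0.46; 50 0 0 0 0.31; 50 0 0 0 0.16; 50 0 0 0 0; 50 0 0 0 -0.06",
)

```text
time_s: 28.5
position: [0.5647, -0.1397, 0.1008]
tcp_rot: [[-0.954, 0.299, 0.001], [0.299, 0.954, -0.003], [-0.002, -0.002, -1.0]]
force: [-2.0, -4.4, 1.0]
opening: 0.642
grasp_force: 30.9
```

>>> drive_tool(
  deltas="68 0 0 0 0; 68 0 0 0 0.1; 68 0 0 0 0.24; 68 0 0 0 0.38; 68 0 0 0 0.52; 50 0 0 0 0.52; 50 0 0 0 0.52; 50 0 0 0 0.52; 50 0 0 0 0.37; 50 0 0 0 0.22; 50 0 0 0 0.08; 50 0 0 0 -0.02",
)

```text
time_s: 29.7
position: [0.5649, -0.1397, 0.1011]
tcp_rot: [[-0.948, 0.319, 0.002], [0.319, 0.948, -0.003], [-0.003, -0.002, -1.0]]
force: [-1.3, -5.2, 1.2]
opening: 0.631
grasp_force: 31.3
```

```bash
python3 mark.py;  python3 - <<'E'
from fit import *
s=bot.read_state();print(s["time_s"],s["position"],s["force"],s["moment"],s["opening"]*87,s["grasp_force"])
p=np.load("p.npy");px=np.array([200+198/2.4,295+155/2.4])*.7
def B(a): # ring-frame point at angle a (about outward, from +x toward hinge), r 34, 3mm above face
    return bez(p,.078-.034*np.cos(a),.034*np.sin(a),.008)
best=min(range(0,360,2),key=lambda d:np.linalg.norm(proj(S,B(np.radians(d)))-px));print("initial ang",best,np.linalg.norm(proj(S,B(np.radians(best)))-px))
E
```

```text
29.75 [ 0.56493291 -0.13972478  0.1011284 ] [-0.02942501 -5.68475783  0.84452994] [ 0.11462879 -0.33248149  0.76986524] 55.18651189759666 31.184779981940665
initial ang 168 1.0336187757165143
```

>>> drive_tool(
  deltas="68 0 0 0 0; 68 0 0 0 0.1; 68 0 0 0 0.24; 68 0 0 0 0.38; 68 0 0 0 0.52; 50 0 0 0 0.52; 50 0 0 0 0.52; 50 0 0 0 0.52; 50 0 0 0 0.37; 50 0 0 0 0.22; 50 0 0 0 0.08; 50 0 0 0 0",
)

```text
time_s: 30.95
position: [0.5643, -0.1396, 0.1008]
tcp_rot: [[-0.948, 0.319, 0.001], [0.319, 0.948, -0.002], [-0.002, -0.002, -1.0]]
force: [-1.0, -7.5, 0.9]
opening: 0.638
grasp_force: 31.1
```

>>> drive_tool(
  deltas="68 0 0 0 0; 68 0 0 0 0.1; 68 0 0 0 0.24; 68 0 0 0 0.38; 68 0 0 0 0.52; 50 0 0 0 0.52; 50 0 0 0 0.52; 50 0 0 0 0.52; 50 0 0 0 0.37; 50 0 0 0 0.22; 50 0 0 0 0.08; 50 0 0 0 0",
)

```text
time_s: 32.15
position: [0.5653, -0.1402, 0.1011]
tcp_rot: [[-0.949, 0.314, 0.003], [0.314, 0.949, -0.005], [-0.004, -0.004, -1.0]]
force: [2.7, -5.7, -2.3]
opening: 0.634
grasp_force: 31.8
```

>>> drive_tool(
  deltas="68 0 0 0 0; 68 0 0 0 0.1; 68 0 0 0 0.24; 68 0 0 0 0.38; 68 0 0 0 0.52; 50 0 0 0 0.52; 50 0 0 0 0.52; 50 0 0 0 0.52; 50 0 0 0 0.37; 50 0 0 0 0.22; 50 0 0 0 0.08; 50 0 0 0 0",
)

```text
time_s: 33.35
position: [0.5686, -0.1412, 0.1018]
tcp_rot: [[-0.949, 0.315, 0.01], [0.315, 0.949, -0.008], [-0.012, -0.004, -1.0]]
force: [6.2, -5.5, -1.8]
opening: 0.632
grasp_force: 31.9
```

Run:
```python
from fit import *
s=bot.read_state();print(s["time_s"],s["position"],s["force"],s["moment"],s["opening"]*87,s["grasp_force"])
```

```text
33.35 [ 0.56855191 -0.14121064  0.10178698] [ 6.20771255 -5.48503705 -1.82255281] [-0.70755083 -1.36827403  1.70420786] 55.00369671665519 31.90147758842386
```

>>> drive_tool(
  deltas="68 0 0 0 0; 68 0 0 0 0.1; 68 0 0 0 0.24; 68 0 0 0 0.38; 68 0 0 0 0.44; 50 0 0 0 0.44; 50 0 0 0 0.44; 50 0 0 0 0.44; 50 0 0 0 0.32; 50 0 0 0 0.2; 50 0 0 0 0.1; 50 0 0 0 0.04",
)

```text
time_s: 34.55
position: [0.5678, -0.1408, 0.1015]
tcp_rot: [[-0.961, 0.275, 0.008], [0.275, 0.962, -0.007], [-0.01, -0.004, -1.0]]
force: [4.9, -5.0, -3.5]
opening: 0.631
grasp_force: 31.2
```

Run:
```python
from fit import *
s=bot.read_state();print(s["time_s"],s["position"],s["force"],s["moment"],s["opening"]*87,s["grasp_force"])
```

```text
34.55 [ 0.56775503 -0.14084571  0.10147596] [ 4.85456121 -5.00344924 -3.45694962] [-0.55339444 -1.03359611  1.65832113] 54.92217964760638 31.237844915294772
```

>>> drive_tool(
  deltas="60 0 0 0 0; 80 0 0 0 0; 80 0 0 0 0; 80 0 0 0 0; 80 0 0 30 0; 80 -50 0 80 0; 80 -100 0 130 0; 80 -150 0 160 0; 80 -180 40 180 0; 80 -180 90 200 0; 80 -180 130 200 0; 80 -180 130 200 0",
)

```text
time_s: 35.75
position: [0.3812, -0.0048, 0.3015]
tcp_rot: [[-0.961, 0.277, -0.0], [0.277, 0.961, 0.002], [0.001, 0.002, -1.0]]
force: [0.7, 0.7, 0.6]
opening: 0.921
grasp_force: 0.0
```

Run:
```python
from fit import *
a=imaging.capture("scene");b=imaging.capture("side");s=bot.read_state();print(s["time_s"],s["force"])
c=np.zeros((600,800,3),np.uint8)
c[:500,:450]=cv2.resize(a[240:390,130:265],(450,500),interpolation=cv2.INTER_CUBIC);c[:500,450:]=cv2.resize(b[120:220,285:355],(350,500),interpolation=cv2.INTER_CUBIC)
save(cv2.convertScaleAbs(c,alpha=1.4),"k.png",k=1)
seat=np.array([.583,-.139,.0755]);A=axes(-.04)
# scan ring flange for light mark in scene
for zc in(.020,.023):
    for name,cam,im in(("S",S,a),("D",D,b)):
        L=[]
        for d in range(0,360,6):
            u,v=proj(cam,seat+A@np.array([.034*np.cos(np.radians(d)),.034*np.sin(np.radians(d)),zc]));q=im[int(round(v)),int(round(u))].astype(int);L.append((int(q[0]),d))
        L.sort(reverse=True);print(name,zc,L[:8])
```

```text
35.85 [-0.17643875  0.15466833 -1.28269895]
S 0.02 [(125, 48), (124, 42), (81, 36), (80, 54), (62, 108), (55, 96), (54, 102), (50, 114)]
D 0.02 [(136, 54), (131, 48), (99, 60), (97, 78), (84, 42), (81, 36), (70, 102), (69, 66)]
S 0.023 [(130, 36), (111, 42), (86, 102), (86, 90), (85, 30), (82, 108), (82, 96), (80, 48)]
D 0.023 [(140, 54), (113, 60), (81, 336), (81, 330), (80, 48), (77, 324), (72, 354), (71, 318)]
```

View pics/k.png

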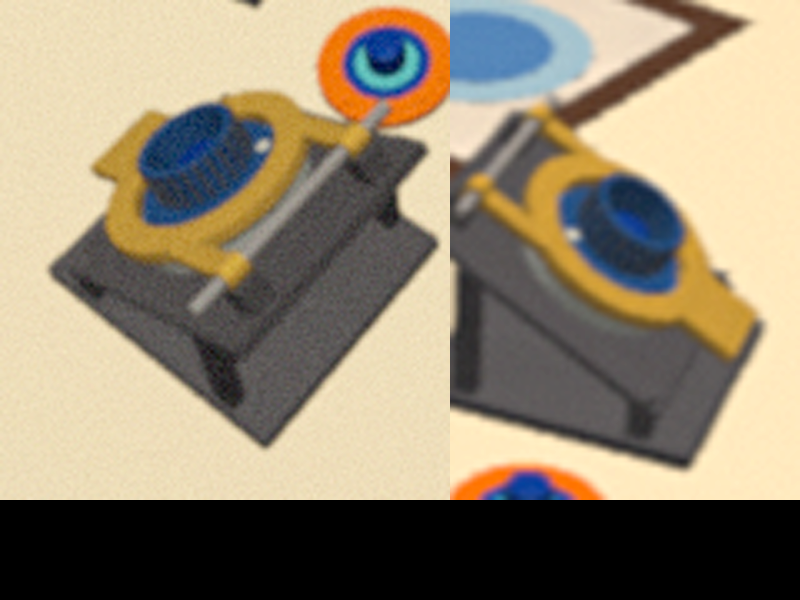

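```bash
python3 -c "
from rig import bot
print(bot.hand_in())"
```

```text
the job is handed in; nothing more can be done
None
```

I mounted the rondel, let go of it, shut the bezel and turned the ring clockwise until the last two strokes only slipped at its stop; the job is handed in at about 36 s, with no verdict shown, and along the way I set the rondel on the table once to push the bezel further open.

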